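# Gauge the wells of the tea sample block, then load the fresh cell

## Task

Two of the three wells in the block on the balance still have a spent plug lying at the bottom. While the fresh sample cell waits on its tray, feel the bottom of each well in turn with the red-handled gauge rod, from the robot's left to its right, pressing lightly on it with about 3 to 8 N, then put the gauge back in its stand, hanging by its collar, lower the fresh cell into the well you found empty and press it fully home, upright. Go gently: never load the balance with more than 15 N (its pan sinks 6 mm at that), never let the cell drop or shoot into a well, and leave the jar, bowl and mug where they stand.

Things in the scene. Friction and masses are not known exactly. Their poses are not given: they have to be found in the camera images.
- balance: white laboratory balance, 240 x 200 mm, fixed to the counter, top 50 mm above the counter. Origin: centre of its underside; x away from its display, z up. The sample block rides on its pan, centred 20 mm along +x from the origin and parallel to it
- block (a joint): how far the sprung pan with the block has sunk, in m: 0 unloaded, growing downwards; 2500 N per m (0.006 = 15 N), hard stop at 0.013
- well_1 (a point): centre of the mouth of the well at the balance's +y end (the robot's left) of the blue-grey block. The block is 70 (x) x 170 (y) x 60 mm tall, its top 124 mm above the counter when unloaded. All three wells are alike: round, 28 mm wide, 50 mm deep with a flat floor, in a row along the block's y, 50 mm apart. Axes as the balance's
- well_2 (a point): centre of the mouth of the middle well. In each well's +x wall a sprung steel grip pad, 8 mm wide with a rounded top, stands 2.5 mm out of the wall from 8 to 33 mm below the mouth. It clamps the cell with 2 to 3 N: the cell will not fall in by its weight, pushing it down takes up to about 7 N
- well_3 (a point): centre of the mouth of the well at the balance's -y end (the robot's right) of the block. Two of the three wells, not known which, hold a loose spent plug on the floor: same colour as the block, 24 mm across, 12 mm high, so those are only 38 mm deep; the remaining well is empty. The plugs stay where they are
- gauge: loose gauge rod, 60 g: plain steel rod 10 mm thick from the foot to 75 mm up, collar 28 mm across from 75 to 81 mm, red round handle 20 mm thick from 81 to 131 mm. Origin: centre of the foot; z along the rod to the handle
- stand: fixed wooden block 60 x 60 x 80 mm. Origin: centre of its underside. A 14 mm hole, 78 mm deep, goes down the middle from its top; the gauge hangs in it by its collar, with its foot 5 mm above the counter
- cell: loose fresh sample cell, a round brass tube 26 mm across and 85 mm tall with a green band over its upper 28 mm, 90 g (may differ by a third); foot tapered to 19 mm over its lowest 5 mm. Origin: centre of the foot; z up. Fully home in an empty well, 35 mm of it stands out of the block; on a plug 47 mm would
- tray: fixed flat steel tray, 260 (x) x 140 x 6 mm, on which cell and bowl stand; origin: centre of its underside
- jar: bystander: amber jar with steel lid, 64 mm across, 110 mm tall, about 120 mm from the gauge stand; origin: centre of its underside
- bowl: bystander: white tasting bowl, 96 mm across, 55 mm tall, on the tray; origin: centre of its underside
- mug: bystander: white mug, 76 mm across, 75 mm tall, handle to its +y, about 120 mm from the gauge stand on the robot's side; origin: centre of its underside
Mind the look-alikes: they are no part of the job. Of the things like the cell, leave any that is purple; of the rest the smaller one is meant. Leave any blue or purple look-alike of the gauge alone.

How it is judged (in metres and radians):
On the way, in this order (a step that is already met when the one before it is completed fails the run):
1. the gauge feels the bottom of well_1 (floor or plug): its foot within 9 mm of the axis, deeper than 33 mm, pressing the pan down by over 0.6 mm (1.5 N), the cell still away from the block (horizontal distance between gauge and well_1 below 0.009 m and z of gauge in the frame of well_1 below -0.033 m and value of joint block above 0.0006 m and horizontal distance between cell and well_2 above 0.1 m), for 0.1 s.
2. the gauge feels the bottom of well_2 (floor or plug): its foot within 9 mm of the axis, deeper than 33 mm, pressing the pan down by over 0.6 mm (1.5 N), the cell still away from the block (horizontal distance between gauge and well_2 below 0.009 m and z of gauge in the frame of well_2 below -0.033 m and value of joint block above 0.0006 m and horizontal distance between cell and well_2 above 0.1 m), for 0.1 s.
3. the gauge feels the bottom of well_3 (floor or plug): its foot within 9 mm of the axis, deeper than 33 mm, pressing the pan down by over 0.6 mm (1.5 N), the cell still away from the block (horizontal distance between gauge and well_3 below 0.009 m and z of gauge in the frame of well_3 below -0.033 m and value of joint block above 0.0006 m and horizontal distance between cell and well_2 above 0.1 m), for 0.1 s.
4. the gauge hangs in its stand again, let go: foot within 8 mm of the hole's axis and less than 10 mm above the counter, with the fresh cell not yet in a well (horizontal distance between gauge and stand below 0.008 m and z of gauge in the frame of stand below 0.01 m and angle between gauge's own z axis and vertical below 0.15 rad and contact force between the fingers and gauge below 0.05 N and not ((horizontal distance between cell and well_1 below 0.02 m and z of cell in the frame of well_1 below -0.005 m and height (world z) of cell above 0.06 m) or (horizontal distance between cell and well_2 below 0.02 m and z of cell in the frame of well_2 below -0.005 m and height (world z) of cell above 0.06 m) or (horizontal distance between cell and well_3 below 0.02 m and z of cell in the frame of well_3 below -0.005 m and height (world z) of cell above 0.06 m))), for 0.2 s.
At the end, for the whole second after the job is handed in: the fresh cell is upright (0.12 rad), still and let go in the empty well, foot within 3 mm of the floor and 5 mm of the axis, pan sunk under 2 mm; the gauge is let go in its stand, foot within 8 mm of the hole axis and under 10 mm above the counter, within 0.15 rad of upright (((horizontal distance between cell and well_1 below 0.005 m and z of cell in the frame of well_1 below -0.047 m) or (horizontal distance between cell and well_2 below 0.005 m and z of cell in the frame of well_2 below -0.047 m) or (horizontal distance between cell and well_3 below 0.005 m and z of cell in the frame of well_3 below -0.047 m)) and angle between cell's own z axis and vertical below 0.12 rad and linear speed of cell below 0.02 m/s and value of joint block below 0.002 m and horizontal distance between gauge and stand below 0.008 m and z of gauge in the frame of stand below 0.01 m and angle between gauge's own z axis and vertical below 0.15 rad and contact force between the fingers and gauge below 0.05 N); the robot touches nothing.
It fails at once if the balance is loaded with more than 15 N: its pan sinks more than 6 mm (value of joint block above 0.006 m).
It fails at once if the cell drops or shoots into a well: faster than 0.4 m/s below a mouth (((horizontal distance between cell and well_1 below 0.02 m and z of cell in the frame of well_1 below -0.005 m and height (world z) of cell above 0.06 m) or (horizontal distance between cell and well_2 below 0.02 m and z of cell in the frame of well_2 below -0.005 m and height (world z) of cell above 0.06 m) or (horizontal distance between cell and well_3 below 0.02 m and z of cell in the frame of well_3 below -0.005 m and height (world z) of cell above 0.06 m)) and linear speed of cell above 0.4 m/s).
It fails at once if jar, bowl or mug is moved by more than 30 mm (distance of any of jar, bowl, mug from where it was at the start of the episode above 0.03 m).
It also fails if it takes over 72 s, if anything falls off the work surface, if the arm or the gripper's body presses on something with over 40 N, if the wrist force passes 120 N, or if a joint passes its speed limit or range.

## Robot

A 7-joint arm with a two-finger parallel gripper is mounted at the origin on the work surface. World frame = base frame: x ahead of the robot, y to its left, z up, the work surface at z = 0. Lengths are in mm, angles in rad, forces in N, time in s.
With the tool pointing down it reaches from about 350 to 900 mm from the base axis. Payload 8.1 kg.
Tool frame: the origin (TCP) lies at the very end of the fingers, on their centre line; the grasp point (between the pads) lies 19 mm behind it; y points along the fingers, x is the direction in which the jaws open and shut, and the axes are right-handed (so a half turn about y gives the same grasp; the last joint's range is limited). The gripper opens to 92 mm and grips with 3 to 60 N. Pads are 19 mm wide; open, the fingers measure 130 mm over their backs; the gripper's body (75 mm by 190 mm) begins 47 mm behind the grasp point.
Start: joints at [-0.103, 0.434, 0.025, 1.573, -0.012, 1.134, -0.075], TCP at [625.013, -0.027, 226.742] pointing down, gripper open.
Joint ranges: [-2.62, 2.62], [-0.44, 2.09], [-1.27, 1.32], [0.08, 2.57], [-1.32, 4.46], [0.12, 2], [-2.74, 2.74]. Speed limits (rad/s): [2.22, 2.22, 3.01, 3.01, 3.14, 3.14, 3.14].

## Interface

Orientations are given as a unit quaternion [w, x, y, z].
In Python, from station import bot gives the robot as it stands.
- The arm moves only by the tool drive_tool, never from a script. Its argument "rows" is a list of rows, each a list of 6 numbers: the shift along the tool's x, y, z in cm, then the turn, a rotation vector about the tool's x, y, z in degrees. In form: [[dx, dy, dz, ax, ay, az], ...]. A call has 1 to 20 rows; each row shifts and turns the commanded pose from where the row before left it, along the tool's axes as they then stand; what a row does not reach is not made up. A row lasts 1/8 s, in which the tool goes at most 62.5 mm and 10.7 degrees, less where a joint would pass 70% of its speed; a pose out of reach is approached as far as the arm can. A call with a gripper value outside its range is refused whole. "claw" is the closure, from -1 (fully open) to 1 (shut), set as the call begins (left out, the last holds). The fingers move at their own pace and stop on an object; "force" is the grip in N (left out, the last holds). Time passes only in rows, so rows that do not move let the fingers close. It gives the time, the measured TCP pose, the force and the opening at its end, in the units of the state.
- bot.sense(): the state, without advancing time (a new reading comes with each control period).
- bot.grab_frame(name): name is "scene" or "side" or "wrist"; returns a dict with "img" (400x640x3 uint8, blue, green, red), "depth" (400x640 float32, mm along the optical axis (not along the pixel's ray), 0 where there is no reading), "vertical_fov" (degrees; the focal length in pixels is half the picture's height over the tangent of half this angle, whatever the lens; pixels are square), "cx", "cy" (the principal point, pixels), "pose" (4x4, takes a point from camera to world coordinates). Camera axes: x right, y up, looking along -z (the intrinsics and any distortion apply to the point x, -y, -z); pixel columns grow to the right and rows downward; lengths in mm; the calibration is good to about 2 mm. A picture is of the moment at which its call begins.
- bot.hand_in(): hands the job in, once; it reports no verdict.
Trained networks look in a picture, given as the dict that the camera call returned (one of the last four; its "shot" number tells which), for a name from the list of things; names that differ only in an ending like _2 or _b are one class to them, and where a whole thing is asked for, a point or a joint stands for the part that bears it (a point fixed in the world has none). Each returns a list of dicts, best first, with "p" (0 to 1); they miss things now and then, are a little off and sometimes report something else, mostly with a low value. They report only what shows in the picture. A call takes as long as a camera call. They do not tell look-alikes from the thing itself.
- bot.boxes_of(thing, picture): "bbox" ([left, top, right, bottom] in pixels, round what is visible of it).
The state is a dict: "t": time; "joint_positions": joint angles; "dq": joint speeds; "joint_torque": joint torques, N m; "tcp_pos": TCP position; "orientation": TCP orientation; "force": force on the tool from outside, world axes, zero at the start; "ft_torque": the same for the moment, N m; "width": finger opening in mm.
Only numpy, scipy, OpenCV 4.12 (cv2) and the standard library are available. Lean on these libraries where they do the work, as an engineer would, in place of code of your own. Each camera call takes 0.05 s, during which the arm holds its last target.

## Working session

There is one attempt and no reset: what is moved stays moved. The work goes in short steps, Python scripts to look and compute and a tool call to move; the robot and the scene stay as the last step left them, time stands still between calls to the robot, and variables do not carry over. Pictures are saved under pics/ and viewed, and the job is handed in when it is done.

Besides the shell and the picture viewer there is one more tool, called after ">>>" as name(argument=value, ...), one argument or row to a line, values as JSON. drive_tool: Moves the arm, as the interface text tells. Its arguments: {"type":"object","properties":{"rows":{"type":"array","items":{"type":"array","items":{"type":"number"}}},"claw":{"type":"number"},"force":{"type":"number"}},"required":["rows"]}

```bash
ls; mkdir -p pics; cat > h.py <<'E'
import numpy as np, cv2
from station import bot
def grab(n):
    f=bot.grab_frame(n); return f
def K(f):
    h=f["img"].shape[0]; return h/2/np.tan(np.radians(f["vertical_fov"])/2)
def world(f,u,v,d=None):
    if d is None: d=f["depth"][int(round(v)),int(round(u))]
    fl=K(f); p=np.array([(u-f["cx"])/fl*d,-(v-f["cy"])/fl*d,-d,1]); return (np.array(f["pose"])@p)[:3]
def cloud(f):
    d=f["depth"]; h,w=d.shape; u,v=np.meshgrid(np.arange(w),np.arange(h)); fl=K(f)
    P=np.stack([(u-f["cx"])/fl*d,-(v-f["cy"])/fl*d,-d],-1); M=np.array(f["pose"])
    W=P@M[:3,:3].T+M[:3,3]; W[d<=0]=np.nan; return W
def onz(f,u,v,z):
    fl=K(f); M=np.array(f["pose"]); r=M[:3,:3]@np.array([(u-f["cx"])/fl,-(v-f["cy"])/fl,-1]); o=M[:3,3]
    return o+r*(z-o[2])/r[2]
def proj(f,p):
    M=np.array(f["pose"]); c=M[:3,:3].T@(np.array(p)-M[:3,3]); fl=K(f)
    return f["cx"]+fl*c[0]/-c[2], f["cy"]-fl*c[1]/-c[2]
E
python3 - <<'E'
from h import *
for n in ["scene","side","wrist"]:
    f=grab(n); cv2.imwrite(f"pics/{n}0.png",f["img"]); print(n,f.keys(),f["vertical_fov"],f["cx"],f["cy"],np.round(f["pose"],3).tolist())
    for t in ["balance","gauge","stand","cell","tray","jar","bowl","mug","block","well_1"]:
        try: print(t,[(np.round(b["bbox"]).tolist(),round(b["p"],2)) for b in bot.boxes_of(t,f)][:4])
        except Exception as e: print(t,e)
print(bot.sense())
E
```

```text
pics
scene dict_keys(['img', 'depth', 'vertical_fov', 'cx', 'cy', 'pose', 'shot']) 53.3081779353118 323.2288065194037 199.95725923616615 [[-0.709, -0.419, 0.567, 1095.89], [0.705, -0.419, 0.572, 529.877], [-0.002, 0.806, 0.593, 648.727], [0.0, 0.0, 0.0, 1.0]]
balance [([261.0, 182.0, 386.0, 283.0], 0.6)]
gauge [([225.0, 137.0, 232.0, 177.0], 0.64), ([231.0, 128.0, 245.0, 164.0], 0.58)]
stand [([234.0, 158.0, 266.0, 194.0], 0.68)]
cell [([421.0, 247.0, 442.0, 282.0], 0.82), ([448.0, 223.0, 463.0, 259.0], 0.72), ([481.0, 230.0, 509.0, 275.0], 0.67), ([283.0, 181.0, 358.0, 242.0], 0.38)]
tray [([344.0, 250.0, 474.0, 362.0], 0.75), ([269.0, 148.0, 308.0, 179.0], 0.4)]
jar [([202.0, 170.0, 233.0, 217.0], 0.89)]
bowl [([364.0, 279.0, 418.0, 326.0], 0.71)]
mug [([266.0, 148.0, 305.0, 178.0], 0.98), ([423.0, 246.0, 441.0, 282.0], 0.66)]
block [([281.0, 183.0, 363.0, 247.0], 0.72)]
well_1 [([281.0, 179.0, 360.0, 248.0], 0.56)]
side dict_keys(['img', 'depth', 'vertical_fov', 'cx', 'cy', 'pose', 'shot']) 51.92490288075881 317.77210879645594 199.8813672229466 [[0.977, 0.145, -0.159, 398.028], [-
[... 1273 characters left out ...]
.65, 'joint_positions': array([-0.10262352,  0.43448166,  0.02497053,  1.57321516, -0.01160241,
        1.13400626, -0.07510933]), 'dq': array([ 0.00095326,  0.00032052,  0.00035539, -0.00195456,  0.00027334,
       -0.00190812, -0.00026597]), 'joint_torque': array([ 3.72651584e-04, -6.67661047e+01,  9.84063148e-01, -3.14806330e+01,
       -6.06722594e-02,  3.27911857e-02, -4.21121672e-05]), 'tcp_pos': array([6.25002318e+02, 5.09162555e-03, 2.26747024e+02]), 'orientation': array([ 7.07108763e-01, -7.07104799e-01,  3.91499378e-06, -2.80085880e-05]), 'force': array([-0.65155123,  0.08929379,  0.18108047]), 'ft_torque': array([ 0.02839841,  0.00314519, -0.00785208]), 'width': 91.60222478021613}
```

View pics.

```bash
python3 - <<'E'
import cv2
a=cv2.imread("pics/scene0.png"); b=cv2.imread("pics/side0.png"); c=cv2.imread("pics/wrist0.png")
cv2.imwrite("pics/s0a.png",cv2.resize(a[110:370,180:520],None,fx=2.3,fy=2.3,interpolation=3))
cv2.imwrite("pics/s0b.png",cv2.resize(b[100:400,220:450],None,fx=2,fy=2,interpolation=3))
E
```

```text
(no output)
```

View pics/s0a.png

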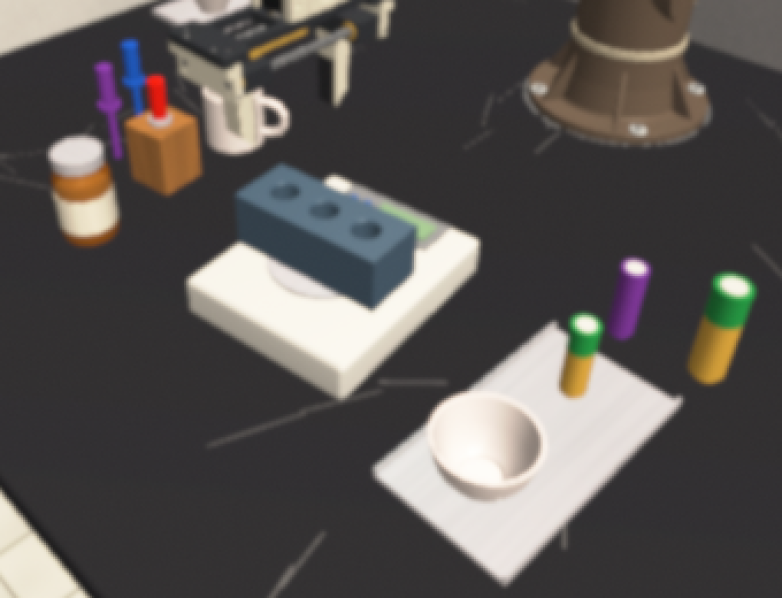

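View pics/s0b.png

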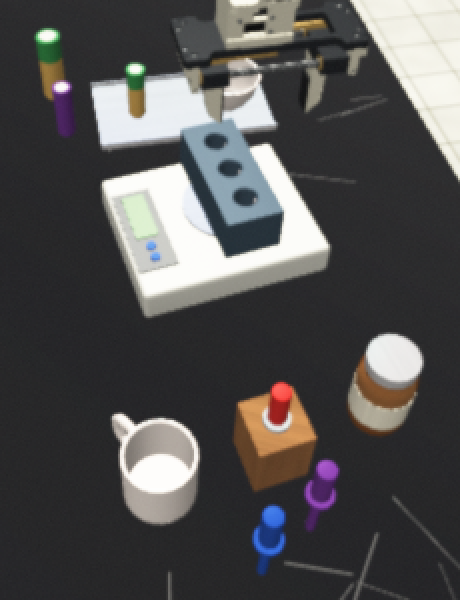

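View pics/wrist0.png

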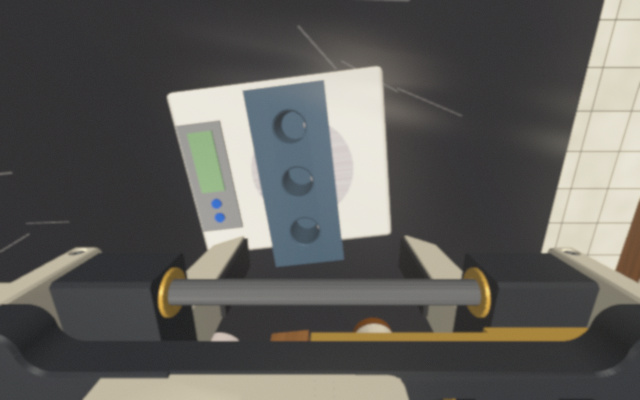

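```bash
cat > m.py <<'E'
from h import *
F={n:grab(n) for n in ["scene","side","wrist"]}
import pickle; pickle.dump(F,open("F0.pkl","wb"))
E
python3 - <<'E'
from m import *
for n,f in F.items():
    W=cloud(f); im=f["img"].astype(int); B,G,R=im[...,0],im[...,1],im[...,2]; z=W[...,2]
    def st(name,m,q=None):
        P=W[m]; P=P[~np.isnan(P).any(1)]
        if len(P)>8: print(n,name,len(P),"mean",P.mean(0).round(1),"min",np.percentile(P,2,0).round(1),"max",np.percentile(P,98,0).round(1)); return P
    inb=(W[...,0]>450)&(W[...,0]<800)&(np.abs(W[...,1])<450)
    blue=(B>R+15)&(B>50)&(z>112)&(z<135)&inb&(W[...,1]>-60)
    P=st("blocktop",blue)
    if P is not None and len(P)>50:
        r=cv2.minAreaRect(P[:,:2].astype(np.float32)); print("  rect",r)
    st("redhandle",(R>150)&(G<70)&(B<70)&(z>90))
    st("redtop",(R>150)&(G<70)&(B<70)&(z>132))
    st("green",(G>R+40)&(G>B+30)&(z>50)&(z<160))
    wood=(R>G+30)&(G>B+15)&(z>74)&(z<87)&(W[...,1]<-100)
    P=st("standtop",wood)
    if P is not None: print("  rect",cv2.minAreaRect(P[:,:2].astype(np.float32)))
f=F["wrist"]
for u,v in [(291,126),(298,181),(306,231)]: print(onz(f,u,v,124))
f=F["scene"]
k=180+0/2.3
for u,v in [(285,191),(324,210),(367,230)]: print(onz(f,180+u/2.3,110+v/2.3,124))
f=F["side"]
for u,v in [(245,196),(230,167),(216,141)]: print(onz(f,220+u/2,100+v/2,124))
for u,v in [(136,71)]: print("cell top",onz(f,220+u/2,100+v/2,91))
print(onz(F["scene"],180+585/2.3,110+325/2.3,91))
print("gauge top",onz(f,220+281/2,100+390/2,136),onz(F["scene"],180+156/2.3,110+80/2.3,136))
E
```

```text
scene blocktop 1626 mean [604.   28.9 122.4] min [562.5 -56.4 112.9] max [640.4 106.6 125.9]
  rect ((599.0772094726562, 21.595619201660156), (72.89065551757812, 171.22581481933594), 6.325006008148193)
scene redhandle 120 mean [ 574.2 -283.5  118.4] min [ 564.4 -294.8   92.5] max [ 580.7 -277.4  137.4]
scene redtop 32 mean [ 572.3 -285.9  135.5] min [ 562.8 -296.9  132.4] max [ 580.4 -278.1  137.6]
scene green 3308 mean [-462.1  -45.   104.6] min [-774.2 -923.3   78. ] max [534.8 360.  147.2]
scene standtop 371 mean [ 625.4 -265.6   80.2] min [ 540.6 -313.4   74.7] max [ 730.8 -229.7   86.3]
  rect ((636.0239868164062, -274.3299560546875), (195.4467315673828, 65.6213607788086), 11.97153377532959)
side blocktop 1358 mean [598.5  18.4 123. ] min [560.4 -58.3 113.8] max [637.7 100.3 126.3]
  rect ((599.5420532226562, 22.130653381347656), (71.14580535888672, 171.9937286376953), 6.49684476852417)
side redhandle 87 mean [ 568.7 -295.1  119.5] min [ 562.9 -299.1   92.3] max [ 579.9 -280.5  136.4]
side redtop 22 mean [ 571.1 -291.6  134.7] min [ 563.3 -299.1  132.4] max [ 580.4 -280.3  136.5
[... 360 characters left out ...]
6.3 120. ] max [636.6 100.8 124.4]
  rect ((600.3319702148438, 19.59461212158203), (69.98506164550781, 167.38624572753906), 6.396791934967041)
[596.20278557  69.77190086 124.        ]
[601.02363436  20.43548852 124.        ]
[607.52579658 -29.70147484 124.        ]
[605.77888034 -26.51854752 124.        ]
[600.66493289  23.29008726 124.        ]
[594.29824817  74.05906671 124.        ]
[606.96674771 -30.35657075 124.        ]
[601.39609656  19.49803943 124.        ]
[595.40214901  67.25957814 124.        ]
cell top [526.96604327 264.29138749  91.        ]
[526.80881862 272.81275027  91.        ]
gauge top [ 573.11922822 -289.29877406  136.        ] [ 571.78634113 -284.54691762  136.        ]
```

```bash
python3 - <<'E'
from h import *; import pickle
F=pickle.load(open("F0.pkl","rb"))
for n in ["side","scene"]:
    f=F[n];W=cloud(f); im=f["img"].astype(int); B,G,R=im[...,0],im[...,1],im[...,2]
    masks=dict(purple=(R>G+40)&(B>G+40),blue=(B>R+60)&(B>G+50)&(B>120),green=(G>R+40)&(G>B+30),red=(R>150)&(G<70)&(B<70))
    for k,m in masks.items():
        num,lab,s,c=cv2.connectedComponentsWithStats(m.astype(np.uint8))
        for i in range(1,num):
            if s[i,4]<25: continue
            P=W[lab==i]; P=P[~np.isnan(P).any(1)]
            if len(P)<10 or P[:,0].mean()<300: continue
            print(n,k,s[i],P.mean(0).round(),"min",np.percentile(P,3,0).round(),"max",np.percentile(P,97,0).round())
f=F["side"]
def p(u,v,z): return onz(f,220+u/2,100+v/2,z).round(1)
print("stand corners",p(237,403,80),p(254,388,80),p(303,388,80),p(315,432,80),p(258,446,80))
print("jar top",p(393,360,110),"mug",p(160,455,75))
g=F["scene"]
print("bowl",onz(g,180+487/2.3,110+432/2.3,61), "tray corners",[onz(g,180+u/2.3,110+v/2.3,6).round() for u,v in [(374,470),(555,321),(682,400),(505,582)]])
print("tcp in wrist",proj(F["wrist"],[625,0,227]))
a=g["img"]; cv2.imwrite("pics/c1.png",cv2.resize(np.hstack([a[215:295,405:520],a[115:195,195:310]]),None,fx=3.4,fy=3.4,interpolation=2))
E
```

```text
side purple [378 330  11  12 101] [ 591. -371.  130.] min [ 583. -378.  126.] max [ 600. -362.  133.]
side purple [372 340  16  15 108] [ 589. -373.   78.] min [ 579. -383.    2.] max [ 625. -349.   99.]
side blue [346 353  17  32 282] [ 533. -402.   99.] min [ 522. -412.    0.] max [ 564. -378.  132.]
side green [237 114  13  17 139] [410. 341.  94.] min [395. 328.  75.] max [426. 363. 112.]
side green [283 132  10  13  79] [525. 270.  77.] min [513. 257.   1.] max [556. 384.  93.]
side red [355 296  11  16  82] [ 568. -296.  117.] min [ 563. -299.   91.] max [ 578. -292.  135.]
scene purple [221 137  12  42 224] [ 590. -370.   81.] min [ 538. -472.    2.] max [ 602. -356.  132.]
scene purple [446 224  17  33 295] [426. 265.  49.] min [414. 254.   7.] max [432. 272.  85.]
scene blue [233 127  10  32 186] [ 532. -399.   90.] min [ 485. -486.    2.] max [ 543. -386.  132.]
scene green [487 228  22  25 313] [411. 349.  92.] min [273. 330.   0.] max [427. 364. 112.]
scene green [427 246  16  19 170] [525. 273.  76.] min [433. 217.  -0.] max [538. 285.  92.]
scene red [244 143   9  18 120] [ 574. -283.  118.] min [ 564. -293.   93.] max [ 580. -278.  137.]
stand corners [ 540.  -264.6   80. ] [ 561.1 -251.7   80. ] [ 610.1 -261.9   80. ] [ 607.  -310.7   80. ] [ 548.5 -313.4   80. ]
jar top [ 699.8 -265.9  110. ] mug [ 454.7 -300.6   75. ]
bowl [660.08218335 271.42526915  61.        ] tray corners [array([720., 204.,   6.]), array([457., 209.,   6.]), array([463., 351.,   6.]), array([726., 345.,   6.])]
tcp in wrist (np.float64(323.7010888629328), np.float64(252.49352817308636))
```

View pics/c1.png

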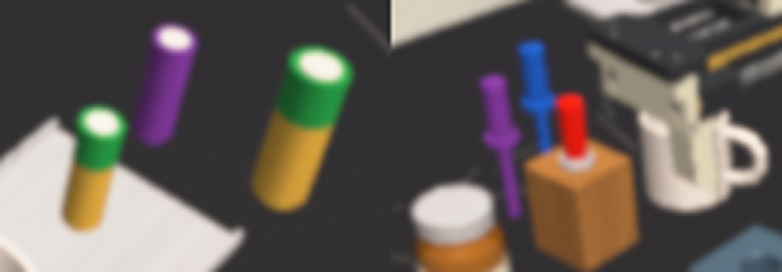

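>>> drive_tool(
  rows=[
    [-0.75, 0, -4.1, 0, 0, 0],
    [-0.75, 0, -4.1, 0, 0, 0],
    [-0.75, 0, -4.1, 0, 0, 0],
    [-0.75, 0, -4.1, 0, 0, 0],
    [-0.75, 0, -4.1, 0, 0, 0],
    [-0.75, 0, -4.1, 0, 0, 0],
    [-0.75, 0, -4.1, 0, 0, 0],
    [0, 0, 0, 0, 0, 0],
    [0, 0, 0, 0, 0, 0],
  ],
  claw=-0.2,
  force=40,
)

```text
t: 2.92
tcp_pos: [572.7, -286.3, 226.6]
orientation: [0.707, -0.707, -0.0, 0.0]
force: [0.5, 0.8, -0.1]
width: 55.0
```

```bash
python3 - <<'E'
from h import *
f=grab("wrist"); cv2.imwrite("pics/w1.png",f["img"])
im=f["img"].astype(int);B,G,R=im[...,0],im[...,1],im[...,2]
m=(R>150)&(G<80)&(B<80); m[250:]=0
num,lab,s,c=cv2.connectedComponentsWithStats(m.astype(np.uint8))
for i in range(1,num):
    if s[i,4]>50: print(s[i],c[i],onz(f,*c[i],136))
s=bot.sense();print(s["t"],s["tcp_pos"],s["orientation"],s["width"],s["force"])
E
```

```text
[315 189  19  32 472] [324.26694915 204.1779661 ] [ 573.07487779 -284.49423959  136.        ]
2.975 [ 572.98347341 -285.60399646  226.6752098 ] [ 7.07444945e-01 -7.06768105e-01 -5.78249978e-04  4.01534423e-04] 55.15358205914015 [0.09628336 0.09999317 0.51231777]
```

View pics/w1.png

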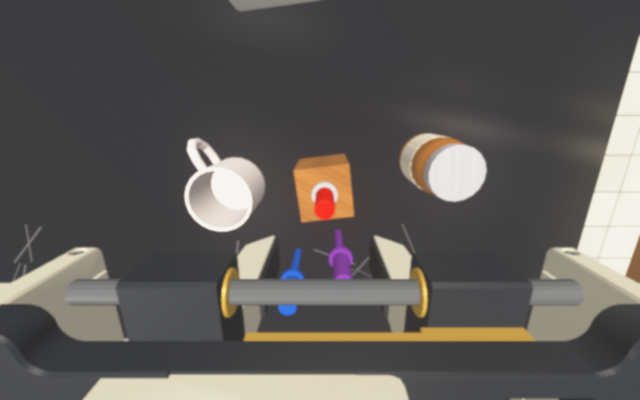

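```bash
python3 - <<'E'
from h import *
f=grab("wrist"); im=f["img"]
W=cloud(f); B,G,R=[im[...,i].astype(int) for i in range(3)]
m=(R>150)&(G<80)&(B<80); m[250:]=0
P=W[m]; t=P[P[:,2]>133]; print(len(t),t.mean(0),t.min(0),t.max(0)); print(onz(f,324.5,211.5,136))
# collar / stand top
wd=(R>G+30)&(G>B+15)&(abs(W[...,2]-80)<4); wd[250:]=0
print(cv2.minAreaRect(W[wd][:,:2].astype(np.float32)))
co=(abs(W[...,2]-86)<3)&(abs(W[...,0]-573)<25)&(abs(W[...,1]+288)<25)&(R-B<40)
print(W[co].min(0),W[co].max(0))
cv2.imwrite("pics/w2.png",cv2.resize(im[140:240,270:380],None,fx=6,fy=5.5,interpolation=2))
E
```

```text
299 [ 572.94656707 -289.76457189  134.9033313 ] [ 564.87776156 -299.86149649  133.10591961] [ 581.4194128  -281.15721393  136.53763396]
[ 573.59692067 -290.77878756  136.        ]
((631.85400390625, -278.0196838378906), (185.36996459960938, 64.6501693725586), 11.866874694824219)
[ 560.03829944 -296.49455694   83.35848435] [ 586.15408443 -276.46456333   87.02479187]
```

View pics/w2.png

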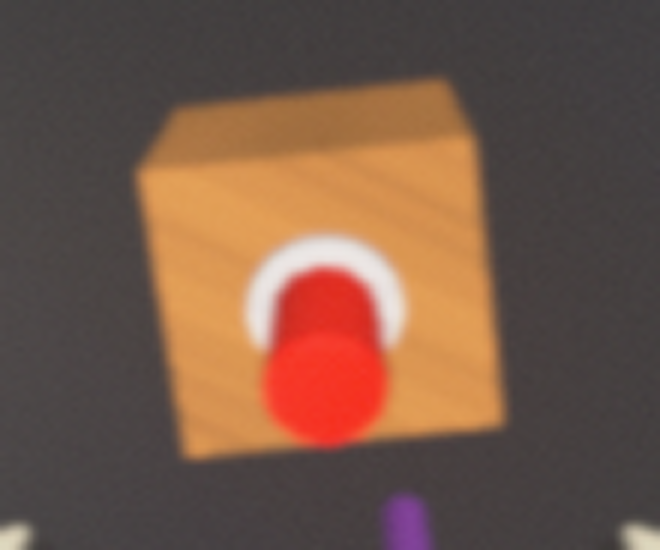

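>>> drive_tool(
  rows=[
    [0, 3, -0.4, 0, 0, 0],
    [0, 4, 0, 0, 0, 0],
    [0, 4, 0, 0, 0, 0],
    [0, 2.1, 0, 0, 0, 0],
    [0, 0, 0, 0, 0, 0],
    [0, 0, 0, 0, 0, 0],
  ],
)

```text
t: 3.78
tcp_pos: [573.5, -290.6, 96.9]
orientation: [-0.707, 0.707, 0.001, 0.0]
force: [0.7, 0.7, 0.0]
width: 54.9
```

>>> drive_tool(
  rows=[
    [0, 0, 0, 0, 0, 0],
    [0, 0, 0, 0, 0, 0],
    [0, 0, 0, 0, 0, 0],
    [0, 0, 0, 0, 0, 0],
  ],
  claw=1,
  force=40,
)

```text
t: 4.28
tcp_pos: [572.6, -291.1, 95.9]
orientation: [-0.707, 0.707, 0.0, 0.0]
force: [0.7, -0.1, 0.4]
width: 19.5
```

>>> drive_tool(
  rows=[
    [0, -1.5, 0, 0, 0, 0],
    [0, -3.5, 0, 0, 0, 0],
    [0, -4.5, 0, 0, 0, 0],
    [0, -4.5, 0, 0, 0, 0],
    [0.2, 0, 4.0, 0, 0, 0],
    [0.2, 0, 4.5, 0, 0, 0],
    [0.2, 0, 4.6, 0, 0, 0],
    [0.3, 0, 4.6, 0, 0, 0],
    [0.3, 0, 4.6, 0, 0, 0],
    [0.3, 0, 4.6, 0, 0, 0],
    [0.3, 0, 4.6, 0, 0, 0],
    [0.3, 0, 4.5, 0, 0, 0],
    [0, 0, 0, 0, 0, 0],
    [0, 0, 0, 0, 0, 0],
  ],
)

```text
t: 6.02
tcp_pos: [593.6, 68.4, 236.4]
orientation: [-0.707, 0.707, 0.0, 0.0]
force: [-0.6, -1.6, -0.7]
width: 19.1
```

```bash
cat > look.py <<'E'
from h import *
import sys
tag=sys.argv[1]
ims=[]
for n in ["scene","side","wrist"]:
    f=grab(n); np.save(f"pics/{tag}_{n}.npy",f["depth"]); cv2.imwrite(f"pics/{tag}_{n}.png",f["img"])
    if n=="scene": ims.append(cv2.resize(f["img"][100:260,230:400],(400,376),interpolation=2))
    if n=="side": ims.append(cv2.resize(f["img"][60:250,240:410],(400,447),interpolation=2)[:376])
cv2.imwrite(f"pics/{tag}_two.png",np.hstack(ims))
s=bot.sense();print(s["t"],s["tcp_pos"].round(2),s["orientation"].round(4),s["width"],s["force"].round(2))
E
python3 look.py p1
```

```text
6.175 [593.62  67.3  236.1 ] [-7.069e-01  7.073e-01 -7.000e-04  1.000e-03] 19.349523257069002 [-0.07  0.13  0.02]
```

View pics/p1_two.png

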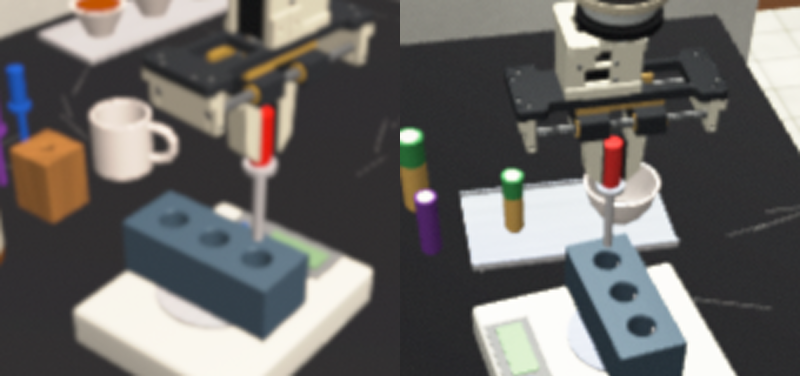

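View pics/p1_wrist.png

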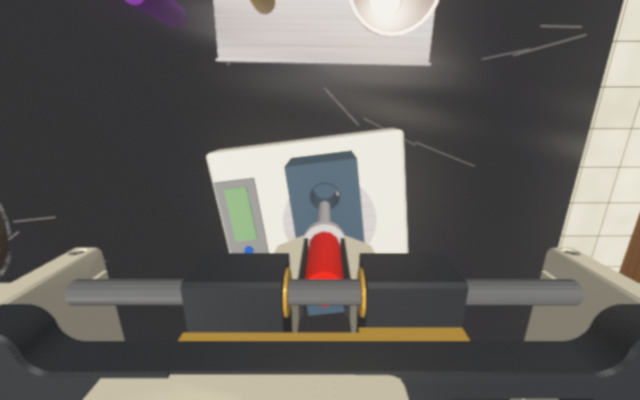

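```bash
python3 - <<'E'
from h import *
f=grab("wrist"); cv2.imwrite("pics/w3.png",cv2.resize(f["img"][140:260,270:380],None,fx=6,fy=5,interpolation=2))
for z in (145,): print(proj(f,[593.6,67.3,z]),proj(f,[593.6,68.5,z]))
print(proj(f,[595.4,69.7,124]))
s=bot.sense();print(s["tcp_pos"])
E
```

```text
(np.float64(323.7895850384821), np.float64(205.8400719820837)) (np.float64(323.78681572615204), np.float64(204.58436194742453))
(np.float64(325.64120603597155), np.float64(196.8431355160033))
[593.60332502  67.50357104 236.02788561]
```

View pics/w3.png

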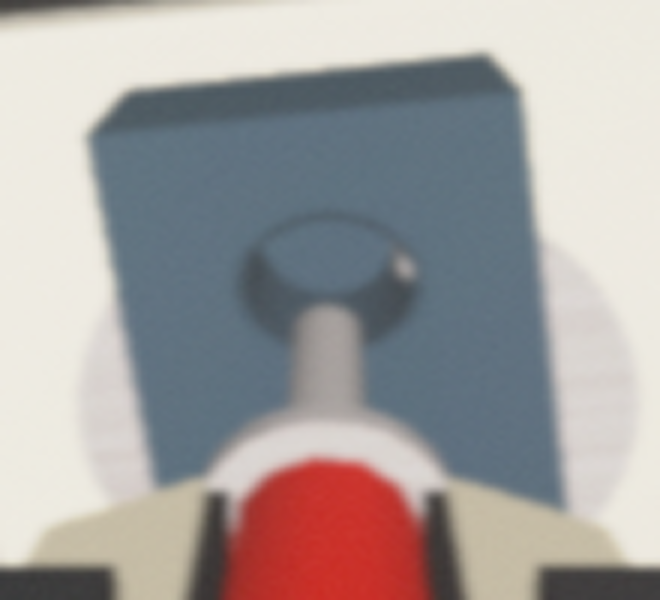

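>>> drive_tool(
  rows=[
    [0.1, 0, 0.22, 0, 0, 0],
    [0, 1.5, 0, 0, 0, 0],
    [0, 1.8, 0, 0, 0, 0],
    [0, 1.5, 0, 0, 0, 0],
    [0, 0.8, 0, 0, 0, 0],
    [0, 0, 0, 0, 0, 0],
    [0, 0, 0, 0, 0, 0],
  ],
)

```text
t: 7.1
tcp_pos: [594.9, 71.2, 180.3]
orientation: [0.707, -0.707, -0.0, -0.0]
force: [0.5, -0.0, -0.2]
width: 19.2
```

```bash
cat > s.py <<'E'
from h import *
for i in range(3):
    grab("wrist")
    s=bot.sense();print(s["t"],s["tcp_pos"].round(2),s["width"],s["force"].round(2))
E
python3 s.py
```

```text
7.15 [594.95  71.24 180.34] 19.224456284523495 [-0.02  0.4  -0.54]
7.2 [594.94  71.26 180.38] 19.240803657922154 [ 0.06  0.13 -0.98]
7.25 [594.87  71.22 180.32] 19.277677956366198 [-0.02 -0.44 -0.23]
```

>>> drive_tool(
  rows=[
    [0, 0.1, -0.1, 0, 0, 0],
    [0, 0.1, 0, 0, 0, 0],
    [0, 0.1, 0, 0, 0, 0],
    [0, 0.1, 0, 0, 0, 0],
    [0, 0, 0, 0, 0, 0],
  ],
)

```text
t: 7.88
tcp_pos: [594.6, 70.2, 175.8]
orientation: [0.707, -0.707, -0.0, -0.0]
force: [-0.4, 0.1, 1.1]
width: 19.3
```

>>> drive_tool(
  rows=[
    [0, 0.05, 0, 0, 0, 0],
    [0, 0.05, 0, 0, 0, 0],
    [0, 0, 0, 0, 0, 0],
  ],
)

```text
t: 8.25
tcp_pos: [594.6, 70.2, 174.9]
orientation: [0.707, -0.707, -0.0, -0.0]
force: [-0.6, -0.6, 4.8]
width: 19.6
```

>>> drive_tool(
  rows=[
    [0, 0.05, 0, 0, 0, 0],
    [0, 0.05, 0, 0, 0, 0],
    [0, 0, 0, 0, 0, 0],
  ],
)

```text
t: 8.62
tcp_pos: [594.7, 70.2, 174.0]
orientation: [0.707, -0.707, -0.0, -0.0]
force: [-1.0, 0.1, 6.1]
width: 19.4
```

>>> drive_tool(
  rows=[
    [0, -1.5, 0, 0, 0, 0],
    [0, -2.5, 0, 0, 0, 0],
    [0, -1.5, 0, 0, 0, 0],
    [0.2, 0, -1.7, 0, 0, 0],
    [0.2, 0, -1.7, 0, 0, 0],
    [0.15, 0, -1.5, 0, 0, 0],
    [0, 0, 0, 0, 0, 0],
    [0, 0, 0, 0, 0, 0],
  ],
)

```text
t: 9.62
tcp_pos: [599.9, 21.5, 228.4]
orientation: [0.707, -0.707, 0.0, 0.0]
force: [-0.5, 0.5, -0.5]
width: 19.4
```

```bash
python3 s.py; python3 - <<'E'
from h import *
f=grab("wrist"); cv2.imwrite("pics/w4.png",cv2.resize(f["img"][140:260,270:380],None,fx=6,fy=5,interpolation=2))
E
```

```text
9.675 [599.88  21.93 228.53] 19.723100411353826 [-0.31 -0.29 -0.94]
9.725 [599.92  22.06 228.6 ] 19.389271195332864 [0.59 0.4  0.04]
9.775 [599.93  22.03 228.66] 19.02906771178337 [-0.31 -0.04 -0.9 ]
```

View pics/w4.png

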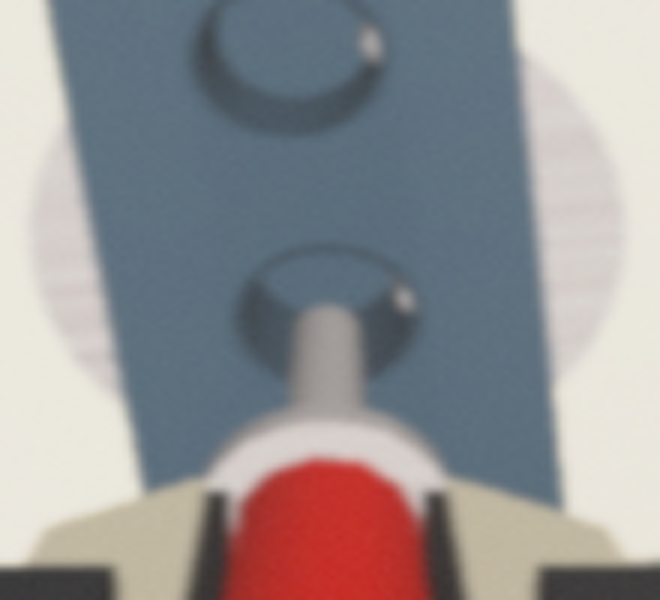

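>>> drive_tool(
  rows=[
    [0, 1.0, -0.15, 0, 0, 0],
    [0, 1.7, 0, 0, 0, 0],
    [0, 1.4, 0, 0, 0, 0],
    [0, 0.7, 0, 0, 0, 0],
    [0, 0.1, 0, 0, 0, 0],
    [0, 0.1, 0, 0, 0, 0],
    [0, 0.1, 0, 0, 0, 0],
    [0, 0, 0, 0, 0, 0],
  ],
)

```text
t: 10.82
tcp_pos: [600.1, 19.7, 178.0]
orientation: [0.707, -0.707, -0.0, -0.0]
force: [0.0, -0.1, -1.2]
width: 19.1
```

>>> drive_tool(
  rows=[
    [0, 0.05, 0, 0, 0, 0],
    [0, 0.05, 0, 0, 0, 0],
    [0, 0, 0, 0, 0, 0],
  ],
)

```text
t: 11.2
tcp_pos: [600.0, 19.6, 176.7]
orientation: [-0.707, 0.707, -0.0, 0.0]
force: [-0.0, -0.5, -0.5]
width: 19.6
```

>>> drive_tool(
  rows=[
    [0, 0.05, 0, 0, 0, 0],
    [0, 0.05, 0, 0, 0, 0],
    [0, 0, 0, 0, 0, 0],
  ],
)

```text
t: 11.58
tcp_pos: [600.0, 19.6, 175.7]
orientation: [-0.707, 0.707, -0.0, 0.0]
force: [-0.1, 0.4, -1.4]
width: 18.6
```

>>> drive_tool(
  rows=[
    [0, 0.07, 0, 0, 0, 0],
    [0, 0.07, 0, 0, 0, 0],
    [0, 0, 0, 0, 0, 0],
  ],
)

```text
t: 11.95
tcp_pos: [600.0, 19.7, 174.3]
orientation: [-0.707, 0.707, -0.0, -0.0]
force: [0.2, -0.4, -0.7]
width: 19.3
```

>>> drive_tool(
  rows=[
    [0, 0.06, 0, 0, 0, 0],
    [0, 0, 0, 0, 0, 0],
  ],
)

```text
t: 12.2
tcp_pos: [600.0, 19.7, 173.7]
orientation: [-0.707, 0.707, -0.0, 0.0]
force: [-0.1, -0.5, -0.1]
width: 19.4
```

>>> drive_tool(
  rows=[
    [0, 0.2, 0, 0, 0, 0],
    [0, 0.2, 0, 0, 0, 0],
    [0, 0.2, 0, 0, 0, 0],
    [0, 0.15, 0, 0, 0, 0],
    [0, 0.1, 0, 0, 0, 0],
    [0, 0, 0, 0, 0, 0],
  ],
)

```text
t: 12.95
tcp_pos: [600.0, 19.6, 165.2]
orientation: [-0.707, 0.707, -0.0, 0.0]
force: [-1.0, -0.2, 0.6]
width: 19.3
```

>>> drive_tool(
  rows=[
    [0, 0.07, 0, 0, 0, 0],
    [0, 0.07, 0, 0, 0, 0],
    [0, 0, 0, 0, 0, 0],
  ],
)

```text
t: 13.32
tcp_pos: [600.1, 19.7, 164.0]
orientation: [0.707, -0.707, -0.0, -0.0]
force: [0.4, 0.2, 1.5]
width: 19.2
```

>>> drive_tool(
  rows=[
    [0, 0.06, 0, 0, 0, 0],
    [0, 0.06, 0, 0, 0, 0],
    [0, 0, 0, 0, 0, 0],
  ],
)

```text
t: 13.7
tcp_pos: [600.2, 19.7, 162.9]
orientation: [0.707, -0.707, -0.0, -0.0]
force: [0.2, 0.5, 3.5]
width: 19.4
```

>>> drive_tool(
  rows=[
    [0, 0.05, 0, 0, 0, 0],
    [0, 0, 0, 0, 0, 0],
    [0, 0, 0, 0, 0, 0],
  ],
)

```text
t: 14.08
tcp_pos: [600.2, 19.7, 162.4]
orientation: [0.707, -0.707, -0.0, -0.0]
force: [0.1, -0.5, 4.7]
width: 19.4
```

>>> drive_tool(
  rows=[
    [0, -1.5, 0, 0, 0, 0],
    [0, -3.0, 0, 0, 0, 0],
    [0, -2.1, 0, 0, 0, 0],
    [0.2, 0, -1.7, 0, 0, 0],
    [0.2, 0, -1.7, 0, 0, 0],
    [0.15, 0, -1.5, 0, 0, 0],
    [0, 0, 0, 0, 0, 0],
    [0, 0, 0, 0, 0, 0],
    [0, 0, 0, 0, 0, 0],
  ],
)

```text
t: 15.2
tcp_pos: [605.5, -28.4, 228.0]
orientation: [0.707, -0.707, -0.0, 0.0]
force: [0.9, -0.4, -0.7]
width: 19.3
```

```bash
python3 s.py|tail -1; python3 - <<'E'
from h import *
f=grab("wrist"); cv2.imwrite("pics/w5.png",cv2.resize(f["img"][140:260,270:380],None,fx=6,fy=5,interpolation=2))
E
```

```text
15.35 [605.5  -28.73 228.14] 19.49153906221419 [-0.28 -0.18 -1.07]
```

View pics/w5.png

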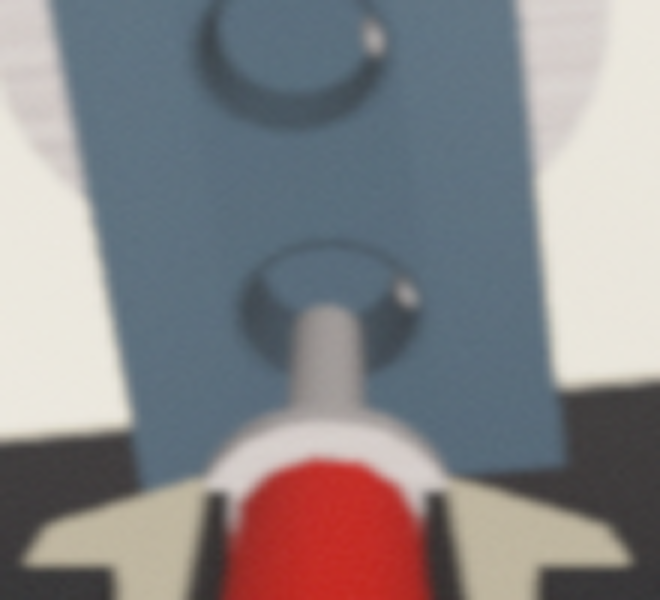

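Aligned over well 3; same descent.

>>> drive_tool(
  rows=[
    [0, 1.0, -0.05, 0, 0, 0],
    [0, 1.7, 0, 0, 0, 0],
    [0, 1.4, 0, 0, 0, 0],
    [0, 0.7, 0, 0, 0, 0],
    [0, 0.1, 0, 0, 0, 0],
    [0, 0.1, 0, 0, 0, 0],
    [0, 0, 0, 0, 0, 0],
    [0, 0, 0, 0, 0, 0],
  ],
)

```text
t: 16.4
tcp_pos: [605.7, -29.8, 178.5]
orientation: [0.707, -0.707, -0.0, -0.0]
force: [0.6, -0.1, -1.1]
width: 19.5
```

>>> drive_tool(
  rows=[
    [0, 0.07, 0, 0, 0, 0],
    [0, 0.07, 0, 0, 0, 0],
    [0, 0, 0, 0, 0, 0],
  ],
)

```text
t: 16.77
tcp_pos: [605.5, -29.8, 176.7]
orientation: [-0.707, 0.707, -0.0, 0.0]
force: [-0.9, 0.3, -1.5]
width: 19.1
```

>>> drive_tool(
  rows=[
    [0, 0.06, 0, 0, 0, 0],
    [0, 0.06, 0, 0, 0, 0],
    [0, 0, 0, 0, 0, 0],
  ],
)

```text
t: 17.15
tcp_pos: [605.6, -29.8, 175.7]
orientation: [0.707, -0.707, -0.0, -0.0]
force: [-0.6, 0.6, 1.8]
width: 19.2
```

>>> drive_tool(
  rows=[
    [0, 0.05, 0, 0, 0, 0],
    [0, 0.05, 0, 0, 0, 0],
    [0, 0, 0, 0, 0, 0],
  ],
)

```text
t: 17.52
tcp_pos: [605.7, -29.8, 174.8]
orientation: [-0.707, 0.707, 0.0, 0.0]
force: [-1.0, -0.2, 4.5]
width: 19.5
```

>>> drive_tool(
  rows=[
    [0, 0.03, 0, 0, 0, 0],
    [0, 0, 0, 0, 0, 0],
    [0, -1.5, 0, 0, 0, 0],
    [0, -2.5, 0, 0, 0, 0],
    [0, -2.0, 0, 0, 0, 0],
    [-0.3, 0, -2.6, 0, 0, 0],
    [-0.5, 0, -4.0, 0, 0, 0],
    [-0.5, 0, -4.3, 0, 0, 0],
    [-0.5, 0, -4.3, 0, 0, 0],
    [-0.5, 0, -4.3, 0, 0, 0],
    [-0.5, 0, -4.0, 0, 0, 0],
    [-0.5, 0, -2.6, 0, 0, 0],
    [0, 0, 0, 0, 0, 0],
    [0, 0, 0, 0, 0, 0],
    [0, 0, 0, 0, 0, 0],
  ],
)

```text
t: 19.4
tcp_pos: [573.1, -289.2, 234.4]
orientation: [0.707, -0.707, -0.001, 0.001]
force: [0.4, 0.7, 0.3]
width: 19.7
```

```bash
python3 s.py; python3 - <<'E'
from h import *
f=grab("wrist"); cv2.imwrite("pics/w6.png",cv2.resize(f["img"][140:260,270:380],None,fx=6,fy=5,interpolation=2)); print(f["pose"])
t=bot.sense()["tcp_pos"]
print("foot proj",proj(f,t-[0,0,90.8]),"hole",proj(f,[572.7,-290.6,80]))
E
```

```text
19.45 [ 573.   -289.38  234.39] 18.96923791308406 [-0.42  0.1  -0.81]
19.5 [ 572.92 -289.62  234.37] 19.68867638646943 [-0.35  0.04 -0.98]
19.55 [ 572.78 -289.84  234.33] 19.443479343201904 [ 0.15 -0.8  -0.13]
[[ 9.99998433e-01 -1.76991171e-03 -4.25848163e-05  5.72891976e+02]
 [ 1.70240217e-03  9.54695737e-01  2.97578815e-01 -2.09136440e+02]
 [-4.86032685e-04 -2.97578421e-01  9.54697254e-01  3.91446508e+02]
 [ 0.00000000e+00  0.00000000e+00  0.00000000e+00  1.00000000e+00]]
foot proj (np.float64(323.7486191379313), np.float64(206.2627677322776)) hole (np.float64(323.75521499969904), np.float64(189.0996513885782))
```

View pics/w6.png

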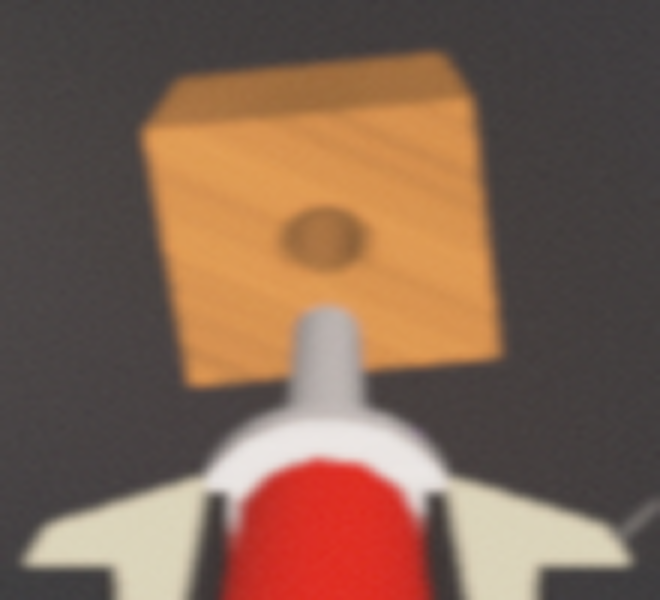

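>>> drive_tool(
  rows=[
    [0, 1.5, 0, 0, 0, 0],
    [0, 2.5, 0, 0, 0, 0],
    [0, 1.6, 0, 0, 0, 0],
    [0, 0, 0, 0, 0, 0],
    [0, 0, 0, 0, 0, 0],
  ],
)

```text
t: 20.23
tcp_pos: [572.9, -291.0, 178.8]
orientation: [-0.707, 0.707, 0.0, 0.0]
force: [0.9, 0.1, -0.2]
width: 19.5
```

```bash
python3 s.py; python3 - <<'E'
from h import *
f=grab("wrist"); cv2.imwrite("pics/w7.png",cv2.resize(f["img"][140:260,270:380],None,fx=6,fy=5,interpolation=2))
t=bot.sense()["tcp_pos"]
print("foot proj",proj(f,t-[0,0,90.8]),"hole",proj(f,[572.7,-290.6,80]))
E
```

```text
20.275 [ 572.99 -291.09  179.07] 19.430885845585497 [ 0.02 -1.2  -0.44]
20.325 [ 573.03 -291.13  179.15] 19.040897168931814 [-0.13 -0.22 -1.27]
20.375 [ 573.01 -291.05  179.15] 19.47078361882973 [-1.37  1.02  0.7 ]
foot proj (np.float64(323.6029240199612), np.float64(205.81962932647735)) hole (np.float64(323.4001673530455), np.float64(202.6809095606056))
```

View pics/w7.png

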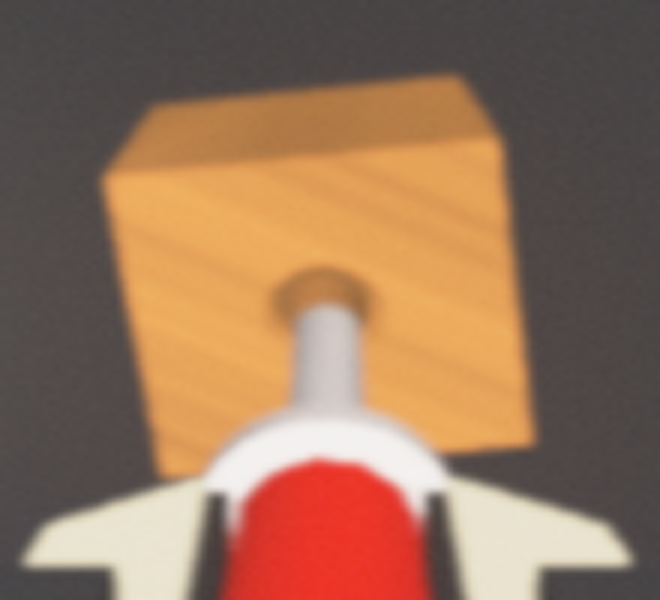

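>>> drive_tool(
  rows=[
    [-0.06, 0, 0.11, 0, 0, 0],
    [0, 0.3, 0, 0, 0, 0],
    [0, 0.3, 0, 0, 0, 0],
    [0, 0.4, 0, 0, 0, 0],
    [0, 0.4, 0, 0, 0, 0],
    [0, 0, 0, 0, 0, 0],
  ],
)

```text
t: 21.18
tcp_pos: [571.6, -289.6, 163.7]
orientation: [0.707, -0.707, 0.0, 0.0]
force: [-0.0, 0.4, -0.4]
width: 19.1
```

>>> drive_tool(
  rows=[
    [0.04, 0.6, -0.03, 0, 0, 0],
    [0, 1.0, 0, 0, 0, 0],
    [0, 1.2, 0, 0, 0, 0],
    [0, 1.2, 0, 0, 0, 0],
    [0, 0, 0, 0, 0, 0],
  ],
)

```text
t: 21.8
tcp_pos: [571.6, -289.8, 122.8]
orientation: [0.707, -0.707, 0.001, 0.001]
force: [-0.7, 0.1, -0.5]
width: 19.0
```

>>> drive_tool(
  rows=[
    [0, 0.8, 0, 0, 0, 0],
    [0, 0.8, 0, 0, 0, 0],
    [0, 0.6, 0, 0, 0, 0],
    [0, 0.3, 0, 0, 0, 0],
    [0, 0, 0, 0, 0, 0],
    [0, 0, 0, 0, 0, 0],
  ],
)

```text
t: 22.55
tcp_pos: [572.4, -290.1, 99.5]
orientation: [-0.707, 0.707, 0.0, 0.0]
force: [1.5, -0.1, -0.4]
width: 19.2
```

>>> drive_tool(
  rows=[
    [0, 0.15, 0, 0, 0, 0],
    [0, 0.15, 0, 0, 0, 0],
    [0, 0, 0, 0, 0, 0],
  ],
)

```text
t: 22.92
tcp_pos: [572.2, -290.0, 96.1]
orientation: [0.707, -0.707, 0.0, 0.0]
force: [-0.6, -0.8, -0.2]
width: 19.2
```

>>> drive_tool(
  rows=[
    [0, 0, 0, 0, 0, 0],
    [0, 0, 0, 0, 0, 0],
    [0, 0, 0, 0, 0, 0],
  ],
  claw=-0.2,
)

```text
t: 23.3
tcp_pos: [572.4, -290.1, 96.4]
orientation: [-0.707, 0.707, 0.0, 0.0]
force: [-0.1, 0.4, -0.2]
width: 44.8
```

>>> drive_tool(
  rows=[
    [0, -2, 0, 0, 0, 0],
    [0, -4, 0, 0, 0, 0],
    [0, -4, 0, 0, 0, 0],
    [0, -3, 0, 0, 0, 0],
    [0, 0, 0, 0, 0, 0],
  ],
)

```text
t: 23.92
tcp_pos: [573.6, -290.7, 229.1]
orientation: [-0.706, 0.708, 0.002, 0.002]
force: [0.0, 0.5, -0.1]
width: 55.0
```

```bash
python3 s.py|tail -1; python3 - <<'E'
from h import *
f=grab("wrist"); cv2.imwrite("pics/w8.png",cv2.resize(f["img"][140:260,270:380],None,fx=6,fy=5,interpolation=2))
W=cloud(f);im=f["img"].astype(int);B,G,R=[im[...,i] for i in range(3)]
m=(R>150)&(G<80)&(B<80); m[250:]=0
P=W[m]; t=P[P[:,2]>132]; print(P[:,2].max(),t.mean(0))
E
```

```text
24.075 [ 571.76 -289.78  225.31] 55.20147055507522 [-0.12  0.16 -0.16]
nan [ 572.23251495 -288.23632557  134.85302657]
```

View pics/w8.png

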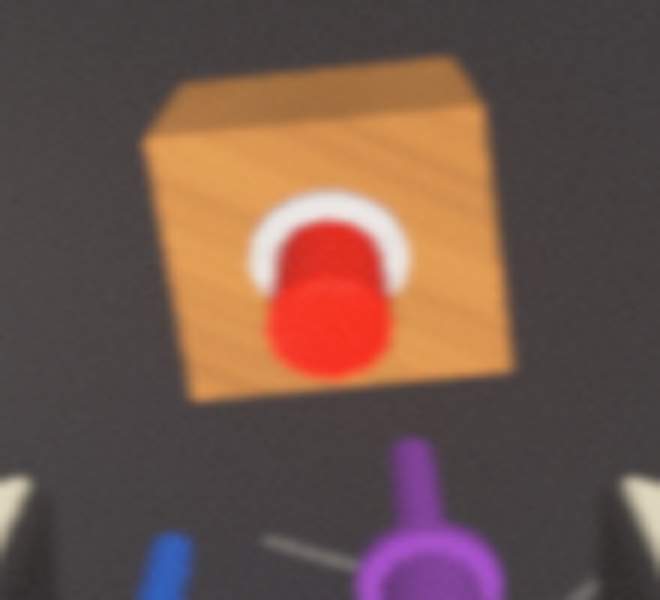

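>>> drive_tool(
  rows=[
    [0, 0, 3, 0, 0, 0],
    [-0.4, 0, 4.8, 0, 0, 0],
    [-0.4, 0, 4.8, 0, 0, 0],
    [-0.4, 0, 4.8, 0, 0, 0],
    [-0.4, 0, 4.8, 0, 0, 0],
    [-0.4, 0, 4.8, 0, 0, 0],
    [-0.4, 0, 4.8, 0, 0, 0],
    [-0.4, 0, 4.8, 0, 0, 0],
    [-0.4, 0, 4.8, 0, 0, 0],
    [-0.4, 0, 4.8, 0, 0, 0],
    [-0.4, 0, 4.8, 0, 0, 0],
    [-0.4, 0, 4, 0, 0, 0],
    [-0.4, 0, 1.2, 0, 0, 0],
    [0, 0, 0, 0, 0, 0],
    [0, 0, 0, 0, 0, 0],
  ],
)

```text
t: 26.0
tcp_pos: [524.8, 269.9, 225.9]
orientation: [-0.707, 0.708, -0.001, 0.001]
force: [-0.2, -0.9, 0.4]
width: 55.3
```

```bash
python3 s.py; python3 - <<'E'
from h import *
f=grab("wrist"); cv2.imwrite("pics/w9.png",f["img"])
W=cloud(f);im=f["img"].astype(int);B,G,R=[im[...,i] for i in range(3)]
print(bot.boxes_of("cell",f))
m=(abs(W[...,2]-91)<4)&(abs(W[...,0]-526)<25)&(abs(W[...,1]-270)<25)
ys,xs=np.where(m);print(len(xs),xs.min(),xs.max(),ys.min(),ys.max(),W[m].mean(0),W[m].min(0),W[m].max(0))
E
```

```text
26.05 [524.93 269.93 226.07] 55.030976269375365 [ 0.88  0.19 -0.51]
26.1 [524.94 270.1  226.2 ] 55.230590688865384 [-1.01  0.39 -0.52]
26.15 [524.89 270.42 226.28] 55.31886732996908 [-0.08  0.25  0.51]
[{'bbox': [178.0, 101.6, 244.7, 141.5], 'p': 0.94}, {'bbox': [214.6, 177.7, 252.5, 213.4], 'p': 0.89}, {'bbox': [311.2, 166.0, 337.7, 202.5], 'p': 0.6}]
478 312 336 181 204 [524.76511371 270.79081988  90.34764016] [512.28926867 257.6419714   87.19600531] [537.75580994 283.33663906  92.64489103]
```

View pics/w9.png

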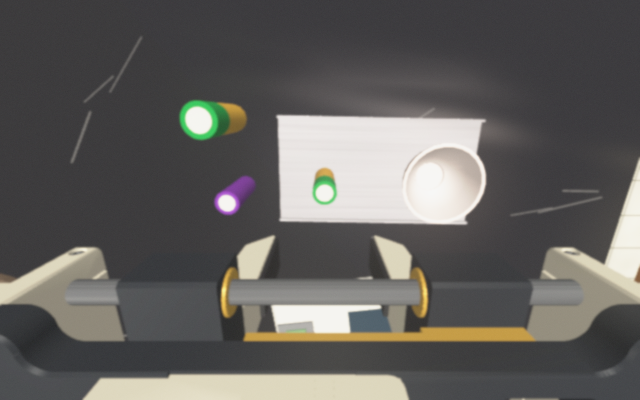

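>>> drive_tool(
  rows=[
    [0, 3, 0, 0, 0, 0],
    [0, 4, 0, 0, 0, 0],
    [0, 4, 0, 0, 0, 0],
    [0, 3.4, 0, 0, 0, 0],
    [0, 2, 0, 0, 0, 0],
    [0, 0, 0, 0, 0, 0],
    [0, 0, 0, 0, 0, 0],
  ],
)

```text
t: 27.12
tcp_pos: [525.0, 272.2, 63.2]
orientation: [0.707, -0.707, -0.0, -0.001]
force: [-0.1, 0.3, -0.7]
width: 54.9
```

>>> drive_tool(
  rows=[
    [0, 0, 0, 0, 0, 0],
    [0, 0, 0, 0, 0, 0],
    [0, 0, 0, 0, 0, 0],
    [0, 0, 0, 0, 0, 0],
  ],
  claw=1,
  force=40,
)

```text
t: 27.62
tcp_pos: [524.4, 272.1, 62.5]
orientation: [0.707, -0.707, -0.0, -0.0]
force: [0.1, -0.5, 2.6]
width: 25.2
```

```bash
python3 s.py
```

```text
27.675 [524.47 272.09  62.52] 25.373119913994945 [-0.87  0.37  3.35]
27.725 [524.47 272.08  62.5 ] 25.14368597655349 [-0.1   0.4   2.44]
27.775 [524.47 272.09  62.48] 24.9573315500252 [-1.18 -0.38  3.03]
```

>>> drive_tool(
  rows=[
    [0, -1.5, 0, 0, 0, 0],
    [0, -3.5, 0, 0, 0, 0],
    [0, -4, 0, 0, 0, 0],
    [0, -3.5, 0, 0, 0, 0],
    [0, -1.5, 0, 0, 0, 0],
    [0.6, 0, -2, 0, 0, 0],
    [1.1, 0, -3.5, 0, 0, 0],
    [1.3, 0, -4.3, 0, 0, 0],
    [1.3, 0, -4.3, 0, 0, 0],
    [1.3, 0, -4.3, 0, 0, 0],
    [1.2, 0, -3.9, 0, 0, 0],
    [0.7, 0, -2.4, 0, 0, 0],
    [0, 0, 0, 0, 0, 0],
    [0, 0, 0, 0, 0, 0],
    [0, 0, 0, 0, 0, 0],
  ],
)

```text
t: 29.65
tcp_pos: [598.8, 26.0, 201.7]
orientation: [0.707, -0.707, -0.0, 0.001]
force: [0.2, 0.8, -0.4]
width: 25.3
```

```bash
python3 s.py; python3 look.py q1; python3 - <<'E'
import cv2
im=cv2.imread("pics/q1_wrist.png"); cv2.imwrite("pics/w10.png",cv2.resize(im[140:260,270:380],None,fx=6,fy=5,interpolation=2))
E
```

```text
29.7 [598.88  26.03 201.9 ] 25.131988562840235 [ 0.02  0.68 -0.58]
29.75 [599.04  25.93 202.06] 25.30118241455195 [-0.35 -0.51 -0.55]
29.8 [599.13  25.79 202.18] 25.349188332411195 [-0.38 -0.36 -0.41]
29.95 [599.27  25.38 202.3 ] [ 7.071e-01 -7.071e-01 -3.000e-04  2.000e-04] 25.155676254209013 [-0.33  0.37 -0.34]
```

View pics/w10.png

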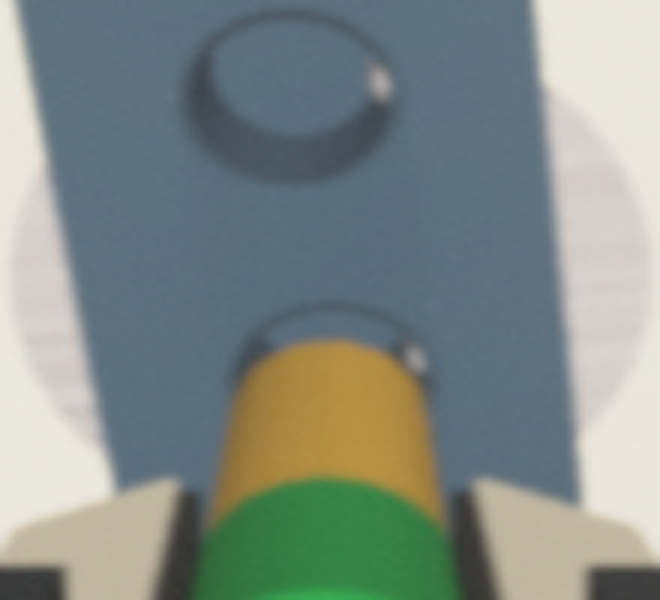

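View pics/q1_two.png

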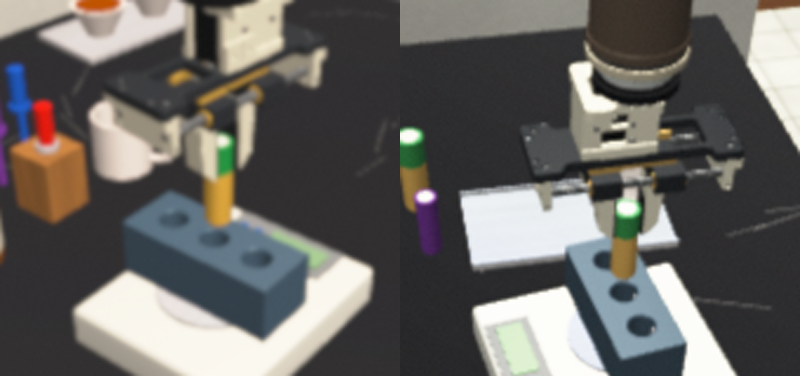

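```bash
python3 - <<'E'
from h import *
f=grab("wrist"); im=f["img"]; s=bot.sense(); t=s["tcp_pos"]; print(t)
w1=onz(f,318.7,159.4,124); d=np.array([-.111,.994,0]); print("w1",w1,"w2 from w1",w1-50*d)
w2f=onz(f,270+330/6,140+302/5,124); print("w2 far rim -> centre", w2f-[-0,14,0])
for off in (-3,-1.5,0,1.5): print(off,proj(f,[t[0],t[1]+off+9.5,t[2]-56.5]),proj(f,[t[0],t[1]+off+13,t[2]-51.5]))
# overlay
o=cv2.resize(im[120:280,250:400],None,fx=5,fy=3.7*1.0,interpolation=2)
o=cv2.resize(im[130:250,260:390],None,fx=5,fy=5,interpolation=2)
def circ(c,r,z,col):
    pts=[proj(f,[c[0]+r*np.cos(a),c[1]+r*np.sin(a),z]) for a in np.linspace(0,6.28,60)]
    pts=np.array([((u-260+.5)*5,(v-130+.5)*5) for u,v in pts],np.int32); cv2.polylines(o,[pts],True,col,1)
W2=np.array([600.8,20.]);
circ(W2,14,124,(0,0,255)); circ(W2+50*d[:2],14,124,(0,0,255))
circ(t[:2]+[0,-1.5],9.5,t[2]-56.5,(255,255,0)); circ(t[:2]+[0,-1.5],13,t[2]-51.5,(255,0,255))
cv2.imwrite("pics/w11.png",o)
E
```

```text
[599.30005673  25.24506189 202.28452901]
w1 [595.02666875  69.6701379  124.        ] w2 from w1 [600.57666875  19.9701379  124.        ]
w2 far rim -> centre [600.27452872  20.47627963 124.        ]
-3 (np.float64(323.8422886442481), np.float64(211.76046951995917)) (np.float64(323.8414275863731), np.float64(209.59581185600942))
-1.5 (np.float64(323.84396884002354), np.float64(209.9587317656273)) (np.float64(323.84315048823754), np.float64(207.7420029372463))
0 (np.float64(323.8456557023421), np.float64(208.14984522386138)) (np.float64(323.8448804073316), np.float64(205.88064361590233))
1.5 (np.float64(323.8473492709592), np.float64(206.33376726352773)) (np.float64(323.84661738661345), np.float64(204.01168766964776))
```

View pics/w11.png

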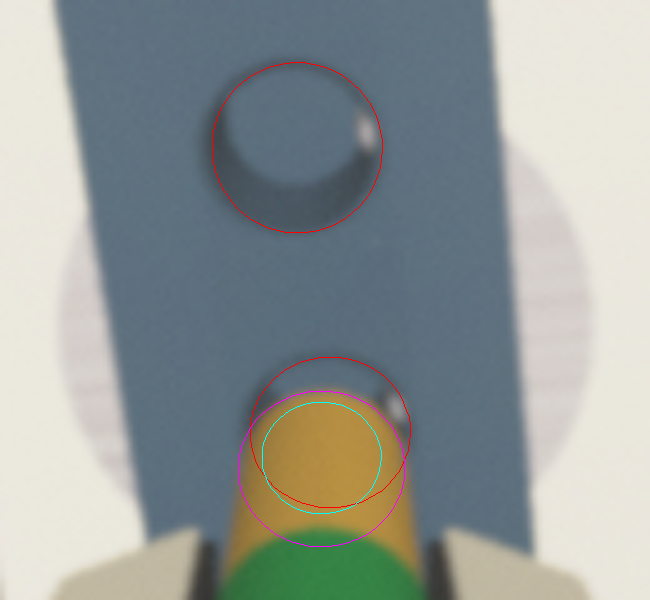

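```bash
python3 - <<'E'
from h import *
f=grab("wrist"); im=f["img"].astype(float); t=bot.sense()["tcp_pos"]; print(t)
B,G,R=im[...,0],im[...,1],im[...,2]
yel=R-B
def edges(p,th):
    idx=np.where(p>th)[0]; a,b=idx[0],idx[-1]
    l=a-1+(th-p[a-1])/(p[a]-p[a-1]); r=b+(p[b]-th)/(p[b]-p[b+1]); return l,r
for v in (218,222,226,230,234):
    p=yel[v,300:350]; l,r=edges(p,p.max()/2); c=300+(l+r)/2
    # depth of axis roughly: find X for that col at axis at height; use y=tcp y
    # ray intersect plane y = t.y-1
    fl=K(f);M=np.array(f["pose"]); ray=M[:3,:3]@np.array([(c-f["cx"])/fl,-(v-f["cy"])/fl,-1]); o=M[:3,3]
    k=(t[1]-1.5+10-o[1])/ray[1]; print(v,300+l,300+r,c,o+k*ray)
# mouth of well1: dark edge profile along row through centre
g=im.mean(2)
for v in (150,155,160,165): print(v,g[v,296:345].round().astype(int).tolist())
print(proj(f,[595.25,69.7,124]))
E
```

```text
[599.3184637   25.23219949 202.28927717]
218 310.1041666666667 339.2625 324.68333333333334 [599.94295908  33.73219949 165.49073024]
222 309.02272727272725 339.88709677419354 324.4549120234604 [599.76805327  33.73219949 173.42851607]
226 308.4074074074074 340.56756756756755 324.4874874874875 [599.78025644  33.73219949 180.80426368]
230 307.75757575757575 341.09302325581393 324.42529950669484 [599.73035038  33.73219949 187.67615323]
234 306.975 341.5833333333333 324.2791666666667 [599.63125536  33.73219949 194.09409569]
150 [112, 110, 111, 110, 109, 104, 96, 87, 85, 96, 104, 110, 109, 108, 111, 111, 111, 110, 111, 110, 110, 110, 109, 110, 110, 109, 110, 109, 109, 109, 110, 111, 109, 109, 107, 101, 98, 98, 105, 108, 111, 111, 113, 112, 113, 112, 112, 113, 112]
155 [111, 111, 110, 106, 97, 86, 74, 71, 77, 92, 102, 109, 110, 109, 109, 109, 109, 109, 109, 108, 109, 109, 109, 110, 109, 108, 108, 109, 109, 109, 108, 110, 109, 110, 114, 128, 149, 155, 137, 112, 105, 110, 112, 112, 112, 111, 112, 111, 113]
160 [111, 112, 108, 102, 93, 84, 76, 73, 74, 76, 85, 91, 100, 106, 109, 109, 110, 108, 109, 110, 110, 110, 109, 109, 109, 110, 109, 109, 109, 109, 110, 109, 107, 103, 97, 88, 87, 94, 97, 98, 101, 106, 110, 112, 112, 112, 112, 113, 112]
165 [111, 111, 111, 107, 103, 94, 85, 80, 77, 80, 81, 82, 81, 83, 85, 89, 93, 98, 102, 105, 106, 106, 108, 106, 106, 104, 104, 101, 99, 92, 87, 83, 81, 78, 76, 75, 76, 81, 91, 98, 104, 109, 110, 111, 112, 111, 112, 113, 112]
(np.float64(318.93301218468986), np.float64(159.22319881491563))
```

```bash
python3 - <<'E'
from h import *
f=grab("wrist"); im=f["img"].astype(float); t=bot.sense()["tcp_pos"]; print(t)
yel=im[...,2]-im[...,0]
print(yel[196:218,324].round())
for off in (-2,-1,0,1):
  print(off,[round(proj(f,[t[0],t[1]+off+r,t[2]-56.5+h])[1],1) for r,h in ((9.5,0),(13,5),(13,30))])
# green top edge: band z from foot 57..85 ; far edge of band lower border at z=foot+57
g=im[...,1]-im[...,2]; print(g[226:242,324].round())
for off in (-2,-1,0,1): print(off,proj(f,[t[0],t[1]+off+13,t[2]-56.5+57])[1])
print(im.mean(2)[196:206,318:332:3].round())
print([proj(f,[600,y+14,124])[1] for y in (19,20,21)])
E
```

```text
[599.31189153  25.07210995 202.2856524 ]
[-33. -34. -34. -32. -29. -28. -31. -34. -33. -33. -27.  -2.  46.  90.
 110. 110. 112. 112. 113. 114. 113. 111.]
-2 [np.float64(210.5), np.float64(208.3), np.float64(219.9)]
-1 [np.float64(209.3), np.float64(207.1), np.float64(218.6)]
0 [np.float64(208.1), np.float64(205.8), np.float64(217.2)]
1 [np.float64(206.9), np.float64(204.6), np.float64(215.8)]
[-39. -39. -39. -39. -39. -39. -38. -36. -20.  12.  51.  73.  78.  78.
  80.  79.]
-2 236.1256185343696
-1 234.57420532013302
0 233.0173464579363
1 231.45501322504518
[[107. 108. 108. 107. 108.]
 [110. 107. 107. 107. 109.]
 [107. 107. 105. 106. 108.]
 [107. 104. 102. 102. 105.]
 [102.  99.  96.  95. 101.]
 [ 97.  95.  97.  94.  95.]
 [ 92.  99. 103. 102.  98.]
 [ 98. 106. 106. 106. 104.]
 [104. 107. 106. 107. 107.]
 [107. 107. 106. 108. 106.]]
[np.float64(201.80990856017928), np.float64(200.6968271889956), np.float64(199.58104869462107)]
```

>>> drive_tool(
  rows=[
    [0, 0.4, -0.2, 0, 0, 0],
    [0, 0.8, -0.15, 0, 0, 0],
    [0, 0.6, 0, 0, 0, 0],
    [0, 0, 0, 0, 0, 0],
    [0, 0, 0, 0, 0, 0],
  ],
)

```text
t: 30.72
tcp_pos: [599.4, 21.6, 184.2]
orientation: [0.707, -0.707, 0.0, 0.0]
force: [-0.3, 0.4, -0.6]
width: 24.7
```

```bash
python3 s.py; python3 look.py q2; python3 - <<'E'
import cv2,numpy as np
a=cv2.imread("pics/q2_wrist.png"); a=cv2.resize(a[140:240,270:380],(420,380),interpolation=2)
b=cv2.imread("pics/q2_scene.png"); b=cv2.resize(b[150:230,280:360],(380,380),interpolation=2)
cv2.imwrite("pics/q2c.png",np.hstack([a,b]))
E
```

```text
30.775 [599.46  21.55 184.4 ] 25.237332824472727 [-0.41 -1.04 -0.68]
30.825 [599.49  21.55 184.48] 24.714577480548254 [ 0.49 -0.32 -2.1 ]
30.875 [599.47  21.54 184.48] 25.002114083690724 [ 0.48 -0.38 -0.73]
31.025 [599.43  21.52 184.44] [ 7.071e-01 -7.071e-01 -1.000e-04 -2.000e-04] 25.070198500089244 [ 1.15 -0.41 -0.96]
```

View pics/q2c.png

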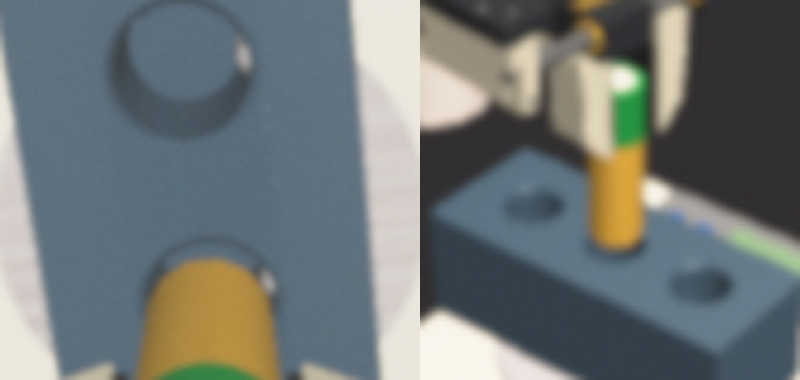

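>>> drive_tool(
  rows=[
    [0, 0.2, 0, 0, 0, 0],
    [0, 0.2, 0, 0, 0, 0],
    [0, 0.15, 0, 0, 0, 0],
    [0, 0, 0, 0, 0, 0],
  ],
)

```text
t: 31.52
tcp_pos: [599.2, 21.5, 178.5]
orientation: [-0.707, 0.707, -0.0, -0.0]
force: [-0.1, 0.3, -0.8]
width: 25.0
```

>>> drive_tool(
  rows=[
    [0, 0.12, 0, 0, 0, 0],
    [0, 0.12, 0, 0, 0, 0],
    [0, 0, 0, 0, 0, 0],
  ],
)

```text
t: 31.9
tcp_pos: [599.3, 21.5, 176.2]
orientation: [-0.707, 0.707, -0.0, -0.0]
force: [0.2, 0.7, -0.4]
width: 25.0
```

>>> drive_tool(
  rows=[
    [0, 0.12, 0, 0, 0, 0],
    [0, 0.12, 0, 0, 0, 0],
    [0, 0, 0, 0, 0, 0],
  ],
)

```text
t: 32.28
tcp_pos: [599.2, 21.5, 173.8]
orientation: [-0.707, 0.707, -0.0, -0.0]
force: [1.2, -0.9, -1.2]
width: 24.7
```

>>> drive_tool(
  rows=[
    [0, 0.1, 0, 0, 0, 0],
    [0, 0.1, 0, 0, 0, 0],
    [0, 0, 0, 0, 0, 0],
  ],
)

```text
t: 32.65
tcp_pos: [599.2, 21.5, 171.8]
orientation: [-0.707, 0.707, -0.0, -0.0]
force: [0.0, -0.0, -0.8]
width: 25.4
```

>>> drive_tool(
  rows=[
    [0, 0.1, 0, 0, 0, 0],
    [0, 0.1, 0, 0, 0, 0],
    [0, 0, 0, 0, 0, 0],
  ],
)

```text
t: 33.02
tcp_pos: [599.2, 21.5, 169.8]
orientation: [-0.707, 0.707, -0.0, -0.0]
force: [-0.2, 0.5, -0.6]
width: 24.8
```

>>> drive_tool(
  rows=[
    [0, 0.1, 0, 0, 0, 0],
    [0, 0.1, 0, 0, 0, 0],
    [0, 0, 0, 0, 0, 0],
  ],
)

```text
t: 33.4
tcp_pos: [599.3, 21.5, 167.8]
orientation: [-0.707, 0.707, -0.0, 0.0]
force: [-1.0, 0.6, 0.1]
width: 24.8
```

>>> drive_tool(
  rows=[
    [0, 0.1, 0, 0, 0, 0],
    [0, 0.1, 0, 0, 0, 0],
    [0, 0, 0, 0, 0, 0],
  ],
)

```text
t: 33.78
tcp_pos: [599.2, 21.5, 165.8]
orientation: [-0.707, 0.707, -0.0, -0.0]
force: [-0.5, -0.3, -1.4]
width: 25.3
```

>>> drive_tool(
  rows=[
    [0, 0.1, 0, 0, 0, 0],
    [0, 0.1, 0, 0, 0, 0],
    [0, 0, 0, 0, 0, 0],
  ],
)

```text
t: 34.15
tcp_pos: [599.1, 21.4, 163.8]
orientation: [-0.707, 0.707, -0.0, -0.0]
force: [-0.7, -0.0, -0.3]
width: 25.4
```

>>> drive_tool(
  rows=[
    [0, 0.1, 0, 0, 0, 0],
    [0, 0.1, 0, 0, 0, 0],
    [0, 0, 0, 0, 0, 0],
  ],
)

```text
t: 34.52
tcp_pos: [599.1, 21.4, 161.7]
orientation: [-0.707, 0.707, -0.0, -0.0]
force: [-1.5, 0.1, 1.4]
width: 25.1
```

```bash
python3 s.py
```

```text
34.575 [599.15  21.42 161.8 ] 24.70121546677321 [-1.51 -0.07  0.2 ]
34.625 [599.15  21.42 161.81] 24.952982734433075 [-1.72 -0.41 -0.43]
34.675 [599.16  21.44 161.85] 25.16879746660088 [-1.18 -0.24 -1.1 ]
```

>>> drive_tool(
  rows=[
    [0, 0.15, 0, 0, 0, 0],
    [0, 0.15, 0, 0, 0, 0],
    [0, 0.15, 0, 0, 0, 0],
    [0, 0.15, 0, 0, 0, 0],
    [0, 0, 0, 0, 0, 0],
  ],
)

```text
t: 35.3
tcp_pos: [599.2, 21.5, 155.8]
orientation: [-0.707, 0.707, -0.0, -0.0]
force: [-2.7, -0.9, 1.2]
width: 25.0
```

>>> drive_tool(
  rows=[
    [0, 0.15, 0, 0, 0, 0],
    [0, 0.15, 0, 0, 0, 0],
    [0, 0.15, 0, 0, 0, 0],
    [0, 0.15, 0, 0, 0, 0],
    [0, 0, 0, 0, 0, 0],
  ],
)

```text
t: 35.92
tcp_pos: [599.3, 21.4, 149.8]
orientation: [-0.707, 0.707, -0.0, -0.0]
force: [-1.8, 0.7, 1.1]
width: 25.0
```

>>> drive_tool(
  rows=[
    [0, 0.15, 0, 0, 0, 0],
    [0, 0.15, 0, 0, 0, 0],
    [0, 0.15, 0, 0, 0, 0],
    [0, 0.15, 0, 0, 0, 0],
    [0, 0, 0, 0, 0, 0],
  ],
)

```text
t: 36.55
tcp_pos: [599.3, 21.4, 143.8]
orientation: [-0.707, 0.707, -0.0, -0.0]
force: [-1.4, -0.5, 0.4]
width: 25.1
```

>>> drive_tool(
  rows=[
    [0, 0.15, 0, 0, 0, 0],
    [0, 0.15, 0, 0, 0, 0],
    [0, 0.15, 0, 0, 0, 0],
    [0, 0.15, 0, 0, 0, 0],
    [0, 0, 0, 0, 0, 0],
  ],
)

```text
t: 37.17
tcp_pos: [599.3, 21.4, 137.8]
orientation: [-0.707, 0.707, -0.0, 0.0]
force: [-2.9, -0.4, 0.6]
width: 25.2
```

>>> drive_tool(
  rows=[
    [0, 0.15, 0, 0, 0, 0],
    [0, 0.15, 0, 0, 0, 0],
    [0, 0.15, 0, 0, 0, 0],
    [0, 0.1, 0, 0, 0, 0],
    [0, 0, 0, 0, 0, 0],
  ],
)

```text
t: 37.8
tcp_pos: [599.3, 21.4, 132.4]
orientation: [-0.707, 0.707, -0.0, 0.0]
force: [-2.2, -0.5, 1.6]
width: 25.3
```

>>> drive_tool(
  rows=[
    [0, 0.07, 0, 0, 0, 0],
    [0, 0.07, 0, 0, 0, 0],
    [0, 0, 0, 0, 0, 0],
  ],
)

```text
t: 38.17
tcp_pos: [599.4, 21.5, 131.0]
orientation: [-0.707, 0.707, 0.0, 0.0]
force: [-2.4, -0.5, 1.1]
width: 25.0
```

>>> drive_tool(
  rows=[
    [0, 0.06, 0, 0, 0, 0],
    [0, 0.06, 0, 0, 0, 0],
    [0, 0, 0, 0, 0, 0],
  ],
)

```text
t: 38.55
tcp_pos: [599.3, 21.5, 129.8]
orientation: [-0.707, 0.707, -0.0, 0.0]
force: [-1.8, 0.1, 1.7]
width: 24.8
```

```bash
python3 s.py
```

```text
38.6 [599.35  21.45 129.81] 25.196291223416157 [-1.13 -0.75  1.81]
38.65 [599.39  21.47 129.86] 25.13230971681319 [-1.84 -1.13  0.73]
38.7 [599.34  21.47 129.86] 24.895484096947488 [-2.2  -0.41  1.38]
```

>>> drive_tool(
  rows=[
    [0, 0.06, 0, 0, 0, 0],
    [0, 0.06, 0, 0, 0, 0],
    [0, 0, 0, 0, 0, 0],
  ],
)

```text
t: 39.08
tcp_pos: [599.4, 21.5, 128.8]
orientation: [0.707, -0.707, -0.0, -0.0]
force: [-3.1, -0.1, 4.0]
width: 25.0
```

>>> drive_tool(
  rows=[
    [0, 0.06, 0, 0, 0, 0],
    [0, 0.06, 0, 0, 0, 0],
    [0, 0, 0, 0, 0, 0],
  ],
)

```text
t: 39.45
tcp_pos: [599.4, 21.5, 127.7]
orientation: [0.707, -0.707, -0.0, -0.0]
force: [-2.5, -0.9, 6.1]
width: 25.3
```

>>> drive_tool(
  rows=[
    [0, 0.05, 0, 0, 0, 0],
    [0, 0, 0, 0, 0, 0],
    [0, 0, 0, 0, 0, 0],
  ],
)

```text
t: 39.83
tcp_pos: [599.5, 21.5, 127.3]
orientation: [0.707, -0.707, -0.0, -0.0]
force: [-3.8, -0.4, 6.9]
width: 25.3
```

>>> drive_tool(
  rows=[
    [0, -0.08, 0, 0, 0, 0],
    [0, -0.08, 0, 0, 0, 0],
    [0, -0.06, 0, 0, 0, 0],
    [0, 0, 0, 0, 0, 0],
  ],
)

```text
t: 40.33
tcp_pos: [599.4, 21.5, 129.1]
orientation: [0.707, -0.707, 0.0, -0.0]
force: [-1.4, -0.3, 3.2]
width: 25.2
```

```bash
python3 s.py
```

```text
40.375 [599.34  21.48 129.05] 25.231802424252763 [-2.28 -0.81  2.7 ]
40.425 [599.34  21.49 129.05] 25.109456691606802 [-1.58 -0.87  2.44]
40.475 [599.33  21.49 129.05] 24.968907722233592 [-1.33 -1.03  3.63]
```

>>> drive_tool(
  rows=[
    [0, -0.07, 0, 0, 0, 0],
    [0, 0, 0, 0, 0, 0],
  ],
)

```text
t: 40.72
tcp_pos: [599.3, 21.5, 129.8]
orientation: [0.707, -0.707, -0.0, -0.0]
force: [-0.6, -0.2, 0.7]
width: 24.8
```

>>> drive_tool(
  rows=[
    [0, 0, 0, 0, 0, 0],
    [0, 0, 0, 0, 0, 0],
    [0, 0, 0, 0, 0, 0],
    [0, 0, 0, 0, 0, 0],
  ],
  claw=-0.2,
)

```text
t: 41.22
tcp_pos: [599.4, 21.5, 129.8]
orientation: [0.707, -0.707, -0.0, -0.0]
force: [0.6, -0.5, 1.5]
width: 54.5
```

>>> drive_tool(
  rows=[
    [0, -2, 0, 0, 0, 0],
    [0, -4, 0, 0, 0, 0],
    [0, -4, 0, 0, 0, 0],
    [0, -2, 0, 0, 0, 0],
    [0, 0, 0, 0, 0, 0],
    [0, 0, 0, 0, 0, 0],
  ],
)

```text
t: 41.98
tcp_pos: [598.8, 21.4, 248.8]
orientation: [-0.707, 0.707, -0.001, -0.0]
force: [-0.4, -0.2, 0.8]
width: 54.9
```

```bash
python3 look.py r1; python3 - <<'E'
from h import *
a=cv2.imread("pics/r1_wrist.png"); a=cv2.resize(a[120:260,260:390],(400,380),interpolation=2)
b=cv2.imread("pics/r1_scene.png"); b=cv2.resize(b[120:250,200:370],(400,380),interpolation=2)
cv2.imwrite("pics/r1c.png",np.hstack([a,b]))
for n in ("wrist","scene"):
    f=grab(n);W=cloud(f)
    m=(abs(W[...,0]-600)<20)&(abs(W[...,1]-20)<22)&(W[...,2]>148)&(W[...,2]<190)
    m2=(abs(W[...,0]-600)<40)&(abs(W[...,1]-20)<60)&(W[...,2]>118)&(W[...,2]<130)
    P=W[m]; print(n,len(P),P.mean(0),P.min(0),P.max(0),np.percentile(P[:,2],[10,50,90]),"block",np.median(W[m2][:,2]))
E
```

```text
42.125 [598.71  21.41 248.59] [-7.070e-01  7.072e-01 -7.000e-04 -7.000e-04] 55.20825232963141 [-0.45 -0.34 -0.44]
wrist 698 [598.88996425  20.97308836 157.47722114] [585.86885091   6.48584167 148.20634251] [611.76986564  32.98518781 160.06334509] [156.55599343 157.88736856 158.95660983] block 122.69029341217475
scene 116 [600.66407901  24.85665271 156.85748748] [585.35031827   8.25441276 148.21127233] [612.32313205  36.28081575 161.21790919] [150.89486117 158.54944025 160.16067767] block 123.85658978630937
```

View pics/r1c.png

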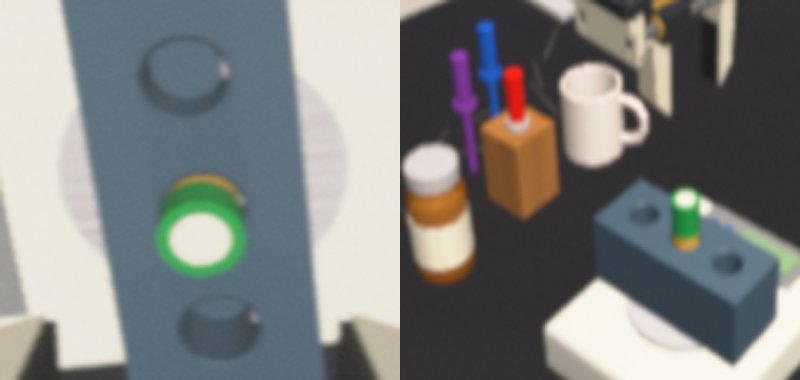

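```bash
python3 - <<'E'
from station import bot
print(bot.hand_in()); print(bot.sense()["t"])
E
```

```text
the job is handed in; nothing more can be done
None
the job is handed in; nothing more can be done
```

I handed in the job with the fresh cell pressed home in the middle well and the gauge hanging back in its stand. No verdict was reported.

- **Feeling the wells:** I felt them left to right with the red-handled gauge, pressing about 4.5 to 6 N each time. Well 1 and well 3 touched bottom at plug height. Well 2 went about 11 mm deeper, to the floor, so it was the empty one.
- **Gauge:** The picture after release showed it upright in the stand, collar on the wood, with its handle top at about 135 mm. That matches the height before I picked it up.
- **Cell:** I lowered it slowly into well 2 and pressed until it bottomed out, with a peak of about 7 N on the force reading. After I eased off and let go, about 35.2 mm of it stood out of the block in the wrist depth image, against 35 mm expected. It looked upright.
- **Disagreement:** The scene camera put the cell about 4 mm further to the left than the wrist camera. It had shown a similar offset to the left all along, so I went by the wrist camera.
- **Rest:** The last picture showed the jar and mug in place. I did not re-measure the bowl after the cell was lifted off the tray. The job took about 42 s of the 72 s allowed.

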